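# Gauge the height of a filter block

## Robot

A 6-joint arm with a two-finger parallel gripper is mounted at the origin on a cart in front of the work surface, level with it; the furniture and walls round the work are solid. World frame = base frame: x ahead of the robot, y to its left, z up, the work surface at z = 0. Lengths are in m, angles in rad, forces in N, time in s.
With the tool pointing down it reaches from about 0.25 to 0.8 m from the base axis. Payload 3.9 kg.
Tool frame: the origin (TCP) lies at the centre of the arm's flange, where the gripper is bolted on; the fingertips stand 173 mm ahead of it and the grasp point (between the pads) lies 155 mm ahead of it (ctrl.nose_length is the distance from the TCP to the fingertips, in m); z points along the fingers, y is the line along which they close (so a half turn about z gives the same grasp; the last joint's range is limited). The gripper opens to 85 mm and grips with 20 to 120 N. Pads are 22 mm wide; open, the fingers measure 114 mm over their backs; the gripper's body (76 mm by 85 mm) begins 54 mm behind the grasp point. The pads swing forward as they close: fully open they stand 13 mm farther back than shut.
Start: joints at [1.331, 0.26, -0.138, 1.173, 0, 1.571], TCP at [0.125, 0.51, 0.405] pointing down, gripper open.
Joint ranges: [-2.78, 2.78], [-0.83, 1.72], [-1.28, 1.37], [-1.9, 2.12], [-1.57, 1.48], [-3.14, 3.14]. Speed limits (rad/s): [2.57, 2.57, 3.14, 3.14, 3.14, 3.14].

## Interface

Orientations are given as [roll, pitch, yaw] about the fixed x, y, z axes, in that order (R = Rz(yaw) Ry(pitch) Rx(roll)).
In Python, from station import ctrl, hand, planner, status, grab_frame, order, finder gives the robot as it stands. Calls block until the motion is done:
- ctrl.goto(position, orientation): joint-space move of the TCP to a pose.
- ctrl.movel(position, orientation=None, max_speed=0.15): straight line of the TCP; orientation=None keeps the orientation; max_speed is the mean speed in m/s.
- ctrl.move_joints(angles): joint-space move.
- hand.set_gripper(opening): opening from 0.0 (shut) to 1.0 (fully open); the grip force is fixed at half the most; returns when the fingers have stopped.
- ctrl.pause(seconds).
- planner.solve_ik(position, orientation): joint angles nearest the present ones, or None.
- status.observe(): the state.
- grab_frame(name): name is "scene" or "side" or "wrist"; returns a dict with "pixels" (480x640x3 uint8, red, green, blue), "camera_matrix" (3x3 intrinsics, pixels), "R" (3x3) and "t" (3): a world point X has camera coordinates R X + t; the wrist camera has in their place "T_tool_cam" (4x4, takes a point from camera to tool coordinates, whose origin is the TCP and whose axes are the flange's). Camera axes: x right, y down, z forward; pixel columns grow to the right and rows downward; lengths in m; the calibration is good to about 2 mm. A picture is of the moment at which its call begins: read the wrist's pose just before it. There is no depth.
A pose or a line that the arm cannot do raises ctrl.PlanningError and nothing moves.
- order.hand_in(): hands the job in; it is judged then, once.
Trained networks look in a picture, given as the dict that the camera call returned (one of the last four; its "shot" number tells which), for a name from the list of things; names that differ only in an ending like _2 or _b are one class to them, and where a whole thing is asked for, a point or a joint stands for the part that bears it (a point fixed in the world has none). Each returns a list of dicts, best first, with "p" (0 to 1); they miss things now and then, are a little off and sometimes report something else, mostly with a low value. They report only what shows in the picture. A call takes as long as a camera call. They do not tell look-alikes from the thing itself.
- finder.regions_of(picture, name): "pixels" (480x640 bool, what is visible of it) and "xy" ([column, row] in pixels, amid what is visible of it).
- finder.landmark_of(picture, name): "xy" ([column, row] in pixels: a listed point, or the origin of a listed thing).
The state is a dict: "time": time; "joint_pos": joint angles; "qd": joint speeds; "tau": joint torques, N m; "tcp_pos": TCP position; "ee_rot": TCP orientation; "force": force on the tool from outside, world axes, zero at the start; "wrist_torque": the same for the moment, N m; "width": opening from 0.0 (shut) to 1.0 (fully open); "grasp_force": force on a finger pad.
Only numpy, scipy, OpenCV 4.12 (cv2) and the standard library are available. Lean on these libraries where they do the work, as an engineer would, in place of code of your own. Each camera call takes 0.05 s, during which the arm holds its last target. There are 200 camera calls.

## Task

Push the aluminium filter block along the bench into the height gauge's guides until it is fully home, square against the stop. Then push the handwheel's red crank knob round clockwise (seen from above), a little over one full turn, until the gauge's foot has come down on the block and the dial needle stands in the green sector. Leave the phone and the flux jar where they are.

Things in the scene. Friction and masses are not known exactly. Their poses are not given: they have to be found in the camera images.
- gauge_stand: fixed height gauge: grey foot plate, steel column 28 mm thick at x = +70 mm and 222 mm high, blue head with a round dial, black handwheel on a grey gear box to the right. Origin: on the bench top (z = 0), straight under the gauge foot's axis; x points away from the robot along the lane into which the block is pushed, z up
- stop_face (a point): middle of the steel stop's upright face, at x = +18 mm of gauge_stand, 11 mm above the bench (stop 22 mm high). Round guide bars, tops 14 mm high, leave a lane 48 mm wide (y = +-24 mm) from x = -26 mm to the stop and flare out to 77 mm wide at x = -70 mm; the lane's floor is the bench itself
- foot_tip (a point): centre of the underside of the sprung gauge foot, a steel disc 18 mm across at x = y = 0 of gauge_stand; 62 to 70 mm above the bench at the start. Head above it: underside 21 mm higher than the hanging foot's, dial 60 mm across with its front at x = -24 mm. Head and foot come down 40 mm a turn of the handwheel (6.4 mm/rad)
- filter_block: loose silver filter block 110x44x26 mm (x, y, z), corners rounded, 0.3 kg; brass connectors and tuning screws on top up to 37 mm high, at x -47 to +6 mm. Origin: centre of its underside; x along its length, the plain end (+x) goes to the stop. Fully home its origin is at x = -37 mm, y = 0 of gauge_stand; it starts 80 to 115 mm short of that, before the guides, a little askew
- wheel_axis (a point): point on the handwheel's upright axis, 57 mm above the bench, at x = -70, y = -210 mm of gauge_stand. The wheel is a black ring 122 mm across with three spokes, its top 56 mm above the bench; nothing of it but the knob is higher than 60 mm
- knob_middle (a point): middle of the red upright crank knob (18 mm thick, from 58 to 99 mm above the bench) that stands on the wheel's ring, 55 mm from the axis; this point is 79 mm above the bench and goes round with the wheel; the knob spins freely on its own pin
- handwheel (a joint): angle of the handwheel in rad, growing clockwise seen from above; starts at 0 to 1.2; stops at 0 and 9.2. It stays where it is left; pushing the knob takes about 4 to 5 N. At 0 the knob stands to the negative x side of the wheel's axis (gauge_stand frame). The head sinks with it. With the block home, the foot touches it at about 6.85 rad
- gauge_foot (a joint): how far the sprung foot is pressed up into the head, in m: 0 hanging free, 0.016 at most. The red dial needle shows it: 0 at lower left, 0.008 straight up, 0.016 at lower right; the green sector is 0.005 to 0.011
- phone: loose phone 152x74x10 mm lying on the bench to the left, origin under its centre; a bystander
- flux_jar: loose white jar with a green cap, 46 mm across, 38 mm high, on the bench to the right, origin under its centre; a bystander
Mind the look-alikes: they are no part of the job. Of the things that look like the filter_block, take the one that is farthest from the robot's base at the start.

How it is judged:
On the way, in this order (a step that is already met when the one before it is completed fails the run):
1. the filter block is home between the guides: within 6 mm of the stop, centred within 5 mm and square within 0.08 rad (x of filter_block in the frame of gauge_stand above -0.043 m and y of filter_block in the frame of gauge_stand between -0.005 and 0.005 m and angle between the x axis of filter_block and the x axis of gauge_stand, either way round below 0.08 rad), for 0.2 s.
2. the handwheel has been wound until the foot is pressed in 5 mm or more by the block (value of joint gauge_foot above 0.005 m and value of joint handwheel above 7.2 rad), for 0.2 s.
At the end, for the whole second after the job is handed in: The block rests in the guides within 6 mm of the stop, centred within 5 mm and square within 0.08 rad; the foot stands on it pressed in 5 to 11 mm (needle in the green sector), the handwheel wound past 7.2 rad and at rest (all of step 1 and all of step 2 and value of joint gauge_foot below 0.011 m and linear speed of filter_block below 0.01 m/s and velocity of joint handwheel between -0.05 and 0.05 rad/s); the robot touches nothing.
It fails at once if the phone is pushed more than 30 mm (distance of phone from where it was at the start of the episode above 0.03 m).
It fails at once if the flux jar is pushed more than 30 mm (distance of flux_jar from where it was at the start of the episode above 0.03 m).
It also fails if it takes over 58 s, if anything falls off the work surface, if the arm or the gripper's body presses on something with over 40 N, if the wrist force passes 120 N, or if a joint passes its speed limit or range.

## Working session

There is one attempt and no reset: what is moved stays moved. The work goes in short steps, each a Python script; the robot and the scene stay as the last script left them, time stands still between calls to the robot, and variables do not carry over. Pictures are saved under pics/ and viewed, at most 10 in all, crops included, and the job is handed in when it is done.

```bash
mkdir -p pics; ls
python3 - <<'E'
from station import ctrl, hand, planner, status, grab_frame, order, finder
import cv2,numpy as np
s=status.observe();print(s['time'],s['tcp_pos'],s['ee_rot'])
for n in ['scene','side']:
    p=grab_frame(n);cv2.imwrite(f'pics/{n}0.png',p['pixels'][:,:,::-1]);np.savez(f'{n}.npz',K=p['camera_matrix'],R=p['R'],t=p['t'])
    print(n,(-p['R'].T@p['t']).round(3),p['camera_matrix'][0,0])
    for o in ['gauge_stand','stop_face','foot_tip','filter_block','wheel_axis','knob_middle','phone','flux_jar']:
        print(o,[(np.round(d['xy']).tolist(),round(d['p'],2)) for d in finder.landmark_of(p,o)][:4])
E
```

```text
pics
0.0 [0.12459894 0.50966213 0.40386243] [-3.13966379e+00  1.83122154e-05  2.90184364e+00]
scene [-0.017 -0.621  1.082] 575.0594652385392
gauge_stand [([296.0, 222.0], 0.78)]
stop_face [([301.0, 216.0], 0.79)]
foot_tip [([293.0, 201.0], 0.56)]
filter_block [([249.0, 251.0], 0.91), ([260.0, 305.0], 0.7)]
wheel_axis [([333.0, 270.0], 0.8)]
knob_middle [([314.0, 274.0], 0.69), ([294.0, 221.0], 0.6)]
phone [([194.0, 229.0], 0.66)]
flux_jar [([419.0, 345.0], 0.97), ([296.0, 221.0], 0.2)]
side [0.469 0.864 0.627] 452.3734232342959
gauge_stand [([285.0, 298.0], 0.7), ([328.0, 231.0], 0.51)]
stop_face [([273.0, 294.0], 0.75)]
foot_tip [([277.0, 273.0], 0.36)]
filter_block [([386.0, 274.0], 0.79), ([349.0, 310.0], 0.73)]
wheel_axis [([329.0, 233.0], 0.9)]
knob_middle [([354.0, 229.0], 0.86)]
phone [([376.0, 367.0], 0.57)]
flux_jar [([326.0, 206.0], 0.76), ([350.0, 308.0], 0.16)]
```

View pics/scene0.png

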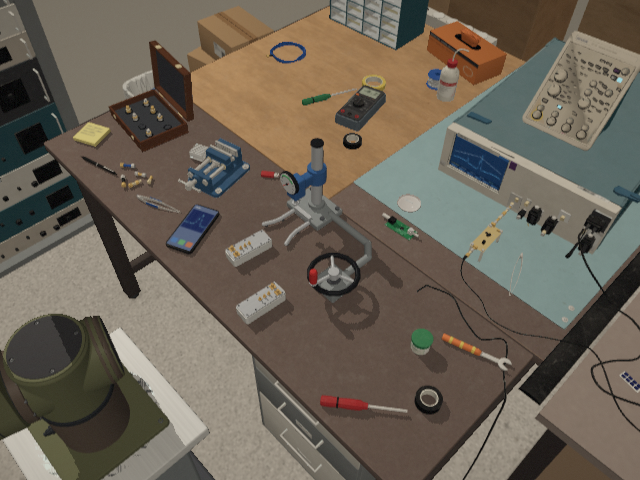

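View pics/side0.png

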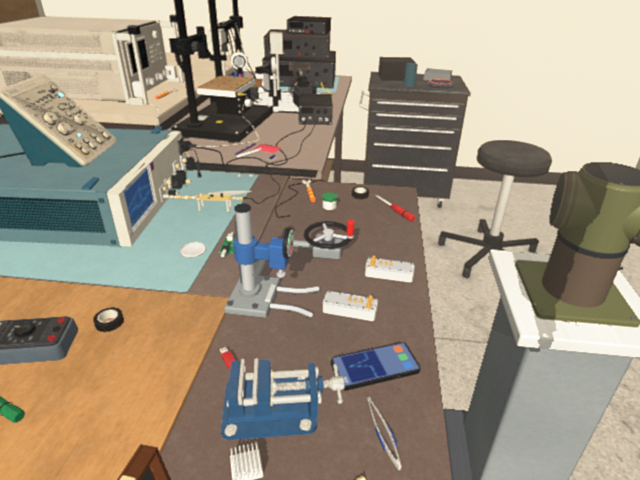

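```bash
cat > h.py <<'E'
import numpy as np
cams={n:dict(np.load(f'{n}.npz')) for n in ['scene','side']}
def ray(n,uv):
    c=cams[n];d=c['R'].T@np.linalg.solve(c['K'],[uv[0],uv[1],1]);return -c['R'].T@c['t'],d
def atz(n,uv,z):
    o,d=ray(n,uv);return o+d*(z-o[2])/d[2]
def tri(a,b):
    A=np.zeros((3,3));v=np.zeros(3);ls=[ray('scene',a),ray('side',b)]
    for o,d in ls:
        d=d/np.linalg.norm(d);P=np.eye(3)-np.outer(d,d);A+=P;v+=P@o
    x=np.linalg.solve(A,v);return x
def proj(n,X):
    c=cams[n];q=c['K']@(c['R']@np.asarray(X)+c['t']);return q[:2]/q[2]
E
python3 - <<'E'
from h import *
for nm,a,b,z in [('gauge',(296,222),(285,298),0),('stop',(301,216),(273,294),.011),('foot',(293,201),(277,273),.066),('blockFar',(249,251),(349,310),0),('blockNear',(260,305),(386,274),0),('axis',(333,270),(329,233),.057),('knob',(314,274),(354,229),.079),('phone',(194,229),(376,367),0),('jar',(419,345),(326,206),0)]:
    print(nm,atz('scene',a,z).round(3),atz('side',b,z).round(3),tri(a,b).round(3))
E
```

```text
gauge [0.637 0.12  0.   ] [0.634 0.111 0.   ] [0.633 0.117 0.005]
stop [0.654 0.119 0.011] [0.659 0.115 0.011] [0.656 0.118 0.013]
foot [0.64  0.132 0.066] [0.649 0.112 0.066] [0.641 0.127 0.074]
blockFar [0.49  0.128 0.   ] [0.493 0.131 0.   ] [ 0.492  0.13  -0.002]
blockNear [ 0.407 -0.011  0.   ] [ 0.416 -0.009  0.   ] [ 0.412 -0.01  -0.002]
axis [ 0.565 -0.084  0.057] [ 0.561 -0.081  0.057] [ 0.563 -0.083  0.056]
knob [ 0.514 -0.074  0.079] [ 0.5   -0.072  0.079] [ 0.506 -0.075  0.08 ]
phone [0.435 0.279 0.   ] [0.433 0.281 0.   ] [ 0.434  0.28  -0.001]
jar [ 0.587 -0.325  0.   ] [ 0.596 -0.329  0.   ] [ 0.592 -0.325 -0.   ]
```

The scene picture shows two silver filter blocks. One is at (249,247), at about (0.49, 0.13), in front of the gauge guides. The other is at (261,302), at about (0.41, -0.01). The first is farther from the base (0.51 m against 0.41 m) and lies in the lane, so it is the one meant. The knob is at (313,275), the phone at (194,229) and the jar at (421,342). I'll check the block in an enlarged crop, then get a precise view with the wrist camera.

Run:
```python
from station import ctrl, hand, planner, status, grab_frame, order, finder
import cv2,numpy as np
im=cv2.imread('pics/scene0.png')[180:330,200:370];cv2.imwrite('pics/crop.png',cv2.resize(im,None,fx=4,fy=4,interpolation=cv2.INTER_CUBIC))
hand.set_gripper(0.3)
p=grab_frame('wrist');print(p['T_tool_cam'].round(3),p['camera_matrix'].round(1))
ctrl.goto([0.47,0.05,0.46],[np.pi,0,-np.pi/2])
s=status.observe();print(s['time'],s['tcp_pos'],s['ee_rot'],s['width'])
p=grab_frame('wrist');cv2.imwrite('pics/w1.png',p['pixels'][:,:,::-1])
np.savez('w1.npz',K=p['camera_matrix'],T=p['T_tool_cam'],pos=s['tcp_pos'],rpy=s['ee_rot'])
for o in ['gauge_stand','stop_face','foot_tip','filter_block','wheel_axis','knob_middle','phone','flux_jar']:
        print(o,[(np.round(d['xy']).tolist(),round(d['p'],2)) for d in finder.landmark_of(p,o)][:4])
```

```text
[[ 0.001 -0.949 -0.315  0.081]
 [ 1.     0.     0.001  0.   ]
 [-0.001 -0.315  0.949  0.031]
 [ 0.     0.     0.     1.   ]] [[398.9   0.  311. ]
 [  0.  398.9 232.9]
 [  0.    0.    1. ]]
4.1167 [0.46997841 0.05033206 0.45997068] [ 3.14155556e+00  1.30709543e-04 -1.57034773e+00] 0.3049042027231957
gauge_stand []
stop_face [([144.0, 245.0], 0.76)]
foot_tip [([138.0, 263.0], 0.56)]
filter_block [([368.0, 118.0], 0.83), ([292.0, 241.0], 0.68)]
wheel_axis [([203.0, 29.0], 0.67)]
knob_middle [([263.0, 38.0], 0.66)]
phone [([338.0, 356.0], 0.61)]
flux_jar []
```

View pics/crop.png

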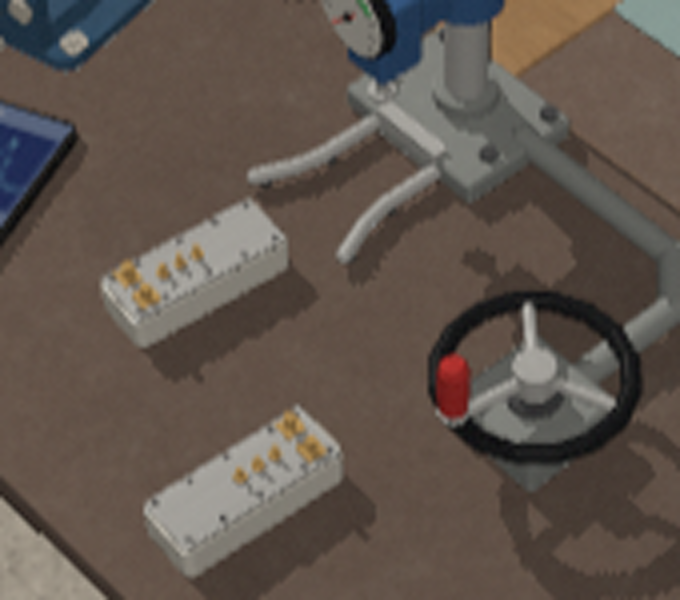

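View pics/w1.png

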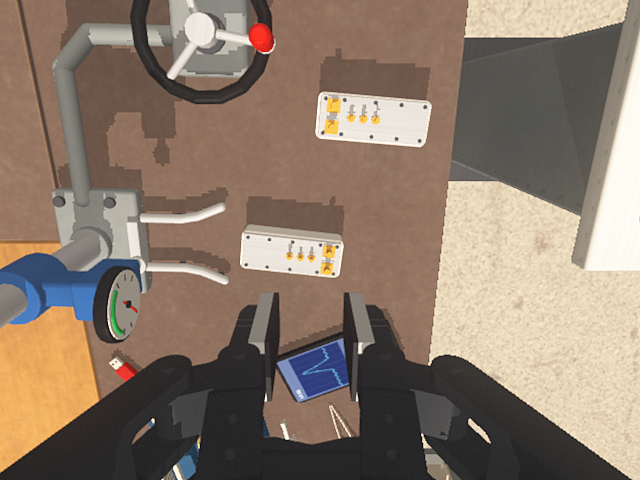

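The crop shows that the far block's plain end faces the gauge and its connectors face the robot, which is right. The near one is turned round. In the wrist view the block's top is centred at about (292,253), the guides are at rows 218 and 267 (flare ends at (225,208) and (226,281)), and the knob is at (261,38) with the hub at (200,33).

```bash
cat >> h.py <<'E'
from scipy.spatial.transform import Rotation as Ro
def watz(f,uv,z):
    w=np.load(f);M=np.eye(4);M[:3,:3]=Ro.from_euler('xyz',w['rpy']).as_matrix();M[:3,3]=w['pos'];M=M@w['T']
    d=M[:3,:3]@np.linalg.solve(w['K'],[uv[0],uv[1],1]);o=M[:3,3];return o+d*(z-o[2])/d[2]
E
python3 - <<'E'
from h import *
import cv2
for nm,uv,z in [('bTL',(242,228),.026),('bTR',(343,240),.026),('bBR',(340,277),.026),('bBL',(240,270),.026),('stop',(144,245),.011),('axis',(203,29),.057),('knobtop',(261,37),.099),('knobmid',(263,38),.079),('gu_in',(150,218),.008),('gu_in2',(180,217),.008),('gu_tip',(225,208),.008),('gl_in',(150,267),.008),('gl_in2',(180,268),.008),('gl_tip',(226,281),.008)]:
    print(nm,watz('w1.npz',uv,z).round(4))
# block top face mask
im=cv2.imread('pics/w1.png');hsv=cv2.cvtColor(im,cv2.COLOR_BGR2HSV)
m=((hsv[...,2]>190)&(hsv[...,1]<40)).astype(np.uint8);m[:,:230]=0;m[:,355:]=0;m[:215]=0;m[290:]=0
m=cv2.morphologyEx(m,cv2.MORPH_CLOSE,np.ones((9,9)))
n,l,st,c=cv2.connectedComponentsWithStats(m);i=1+st[1:,4].argmax();print(st[i])
pts=np.argwhere(l==i)[:,::-1]
P=np.array([watz('w1.npz',p,.026)[:2] for p in pts]);r=cv2.minAreaRect((P*1000).astype(np.float32));print(r)
E
```

```text
bTL [0.5428 0.0984 0.026 ]
bTR [0.4352 0.1118 0.026 ]
bBR [0.4374 0.1552 0.026 ]
bBL [0.5476 0.1469 0.026 ]
stop [0.6561 0.1232 0.011 ]
axis [ 0.5606 -0.0871  0.057 ]
knobtop [ 0.5072 -0.0754  0.099 ]
knobmid [ 0.5079 -0.0774  0.079 ]
gu_in [0.6466 0.0927 0.008 ]
gu_in2 [0.6135 0.0915 0.008 ]
gu_tip [0.5634 0.0813 0.008 ]
gl_in [0.654  0.1512 0.008 ]
gl_in2 [0.6198 0.1524 0.008 ]
gl_tip [0.5681 0.1687 0.008 ]
[ 240  231  103   47 3404]
((491.22406005859375, 127.88768005371094), (44.136749267578125, 109.25819396972656), 83.55307006835938)
```

```bash
cat >> h.py <<'E'
O=np.array([.637,.1215]);YAW=np.radians(-2.2)
def loc(x,y):
    c,s=np.cos(YAW),np.sin(YAW);return O+np.array([c*x-s*y,s*x+c*y])
E
python3 - <<'E'
from station import ctrl, hand, planner, status, grab_frame, order, finder
from h import *
import cv2
rpy=[np.pi,0,np.pi+YAW]
P=lambda x,z:[*loc(x,0),z]
ctrl.goto(P(-.232,.26),rpy)
ctrl.movel(P(-.232,.182),max_speed=.15)
f0=np.array(status.observe()['force'])
ctrl.movel(P(-.115,.182),max_speed=.06)
x=-.115
while x<-.095:
    s=status.observe();f=np.array(s['force'])-f0;print(round(x,4),round(s['time'],2),f.round(1),np.round(s['tcp_pos'],4))
    if f[0]<-12:break
    x+=.002;ctrl.movel(P(x,.182),max_speed=.03)
    ctrl.pause(.05)
for n in ['side','scene']:
    p=grab_frame(n);cv2.imwrite(f'pics/{n}1.png',p['pixels'][:,:,::-1])
E
```

```text
-0.115 8.93 [-1.1 -2.4 -1.7] [0.522  0.1259 0.182 ]
-0.113 9.22 [-0.5 -1.8 -2.1] [0.5242 0.1259 0.182 ]
-0.111 9.53 [ 0.5 -2.1 -2.7] [0.5263 0.1258 0.182 ]
-0.109 9.82 [-0.5 -0.9 -2.1] [0.5283 0.1257 0.182 ]
-0.107 10.12 [-0.3 -2.3 -2.3] [0.5302 0.1256 0.182 ]
-0.105 10.43 [-0.5 -2.3 -2.1] [0.5322 0.1256 0.182 ]
-0.103 10.72 [-0.6 -2.3 -1.7] [0.5342 0.1255 0.182 ]
-0.101 11.03 [-4.4 -1.2  0.1] [0.5351 0.1253 0.1818]
-0.099 11.32 [-5.6 -1.4  2.2] [0.536  0.1249 0.1815]
-0.097 11.62 [-9.3 -1.5  4. ] [0.5368 0.1248 0.1812]
```

Resistance rises steadily from x ≈ -0.102, as expected at the stop. I'll back off, look, and measure the wheel again.

Run:
```python
from station import ctrl, hand, planner, status, grab_frame, order, finder
from h import *
import cv2
P=lambda x,z:[*loc(x,0),z]
ctrl.movel(P(-.125,.182),max_speed=.1)
ctrl.movel(P(-.15,.30),max_speed=.25)
hand.set_gripper(0)
ctrl.goto([0.52,0.0,0.42],[np.pi,0,-np.pi/2])
s=status.observe();print(s['time'])
p=grab_frame('wrist');cv2.imwrite('pics/w2.png',p['pixels'][:,:,::-1])
np.savez('w2.npz',K=p['camera_matrix'],T=p['T_tool_cam'],pos=s['tcp_pos'],rpy=s['ee_rot'])
for o,z in [('stop_face',.011),('filter_block',0),('wheel_axis',.057),('knob_middle',.079)]:
    for d in finder.landmark_of(p,o)[:3]: print(o,np.round(d['xy']),round(d['p'],2),watz('w2.npz',d['xy'],z).round(4))
```

```text
15.1083
stop_face [180. 304.] 0.59 [0.6579 0.1243 0.011 ]
filter_block [424. 174.] 0.88 [ 0.4083 -0.0124  0.    ]
filter_block [237. 296.] 0.61 [0.5992 0.1209 0.    ]
wheel_axis [258.  92.] 0.61 [ 0.5613 -0.0871  0.057 ]
knob_middle [324. 105.] 0.98 [ 0.5096 -0.0769  0.079 ]
knob_middle [186. 328.] 0.51 [0.6307 0.1123 0.079 ]
knob_middle [182. 301.] 0.18 [0.6317 0.0854 0.079 ]
```

View pics/w2.png

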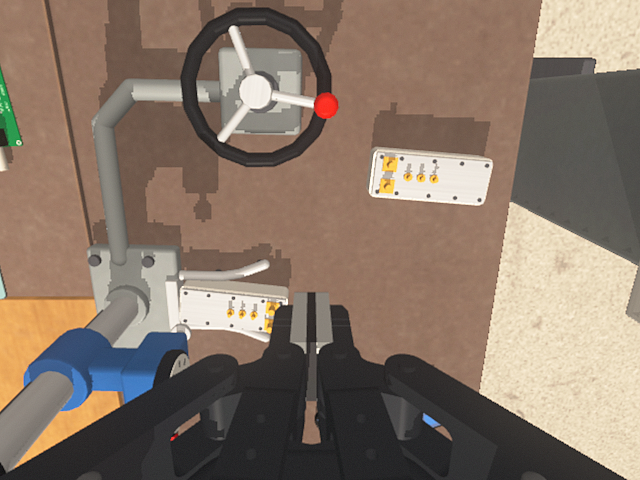

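The block's front edge (column 180) sits against the stop between the guides. Wheel hub is at (256,92), knob at (326,105). I'll compute the squareness of the block numerically, and at the same time prepare the wheel geometry.

Run:
```python
from h import *
import cv2
w=lambda u,v,z:watz('w2.npz',(u,v),z)
im=cv2.imread('pics/w2.png');cv2.imwrite('pics/w2c.png',cv2.resize(im[230:350,80:300],None,fx=3.6,fy=3.6,interpolation=cv2.INTER_CUBIC))
hsv=cv2.cvtColor(im,cv2.COLOR_BGR2HSV)
# top edge of the block's bright top face, column by column
g=im.astype(int).min(2)
E=[]
for u in range(190,266,4):
    col=g[276:305,u];print(u,col[:20].tolist()) if u in(190,226,262) else 0
# ring ellipse -> centre
m=((hsv[...,2]<60)).astype(np.uint8);m[:,:175]=0;m[:,340:]=0;m[180:]=0
n,l,st,c=cv2.connectedComponentsWithStats(m);i=1+st[1:,4].argmax();print(st[i])
cn=max(cv2.findContours((l==i).astype(np.uint8),cv2.RETR_EXTERNAL,cv2.CHAIN_APPROX_NONE)[0],key=cv2.contourArea)
P=np.array([w(*p[0],.05)[:2]*1000 for p in cn]).astype(np.float32)
print(cv2.fitEllipse(P))
m=((hsv[...,2]>120)&(hsv[...,1]>200)&((hsv[...,0]<8)|(hsv[...,0]>172)));ys,xs=np.nonzero(m[80:130,305:345]);u,v=xs.mean()+305,ys.mean()+80
print('knob',u,v,w(u,v,.09))
```

```text
190 [178, 167, 156, 140, 146, 154, 150, 154, 149, 147, 181, 195, 160, 141, 208, 230, 231, 229, 226, 227]
226 [174, 169, 158, 138, 127, 144, 152, 152, 151, 152, 152, 150, 149, 155, 184, 200, 174, 155, 216, 230]
262 [79, 81, 79, 79, 78, 76, 78, 69, 134, 155, 152, 148, 148, 150, 151, 150, 145, 155, 184, 175]
[ 181    8  150  159 5218]
((563.4318237304688, -87.35726165771484), (111.61760711669922, 112.45636749267578), 164.35476684570312)
knob 325.6981132075472 105.15513626834382 [ 0.50885411 -0.0772407   0.09      ]
```

View pics/w2c.png

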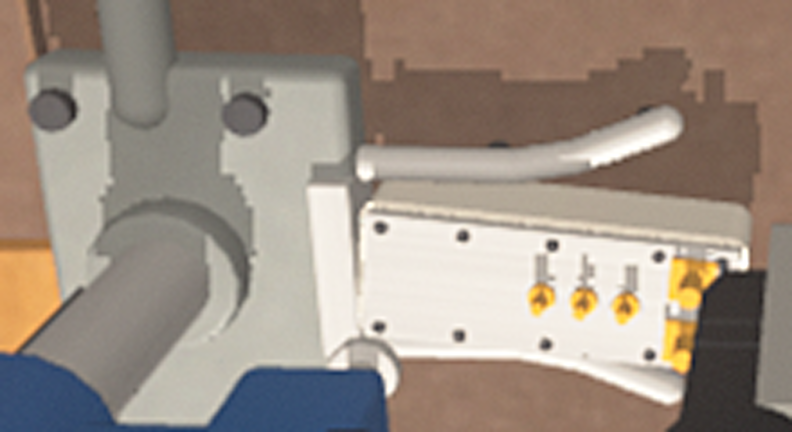

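Run:
```python
from h import *
w=lambda p,z:watz('w2.npz',(p[0]/3.6+80-.36,p[1]/3.6+230-.36),z)
def ang(n,a,b,z):
    A,B=w(a,z),w(b,z);d=A-B;print(n,A[:2].round(4),B[:2].round(4),np.degrees(np.arctan2(d[1],d[0])).round(2),np.linalg.norm(d).round(4))
ang('screws top',(380,228),(658,256),.026)
ang('screws bot',(378,327),(650,354),.026)
ang('screw end (−90?)',(380,228),(378,327),.026)
ang('bar',(367,162),(500,164),.008)
ang('bolts plate',(52,109),(246,114),.012)
ang('plate top edge',(40,60),(345,62),.01)
ang('stop front edge',(350,185),(358,340),.022)
ang('block front',(365,205),(360,350),.026)
ang('post?',(367,162),(378,370),.008)
```

```text
screws top [0.6463 0.1042] [0.5687 0.1129] -6.42 0.0782
screws bot [0.65   0.1358] [0.5722 0.1446] -6.49 0.0783
screw end (−90?) [0.6463 0.1042] [0.65   0.1358] -96.69 0.0318
bar [0.6543 0.0921] [0.6158 0.0928] -0.92 0.0385
bolts plate [0.7404 0.074 ] [0.6857 0.0755] -1.58 0.0548
plate top edge [0.7424 0.0599] [0.6566 0.0605] -0.38 0.0858
stop front edge [0.6548 0.0928] [0.6577 0.1425] -93.36 0.0497
block front [0.6498 0.0971] [0.656  0.1433] -97.61 0.0467
post? [0.6543 0.0921] [0.658  0.1614] -93.06 0.0694
```

The block reads -6.4° in the world, while the gauge reads about -2° (bar -0.9°, stop -3.3°). That leaves a skew of about 0.07 rad, too near the 0.08 limit, so it needs squaring. I'll look at the pictures taken while pushing.

Run:
```python
import cv2,numpy as np
a=cv2.imread('pics/scene1.png')[170:290,210:360];b=cv2.imread('pics/side1.png')[220:340,220:370]
cv2.imwrite('pics/c1.png',np.vstack([cv2.resize(x,None,fx=2.5,fy=2.5,interpolation=cv2.INTER_CUBIC) for x in(a,b)]) if 0 else np.hstack([cv2.resize(x,(400,320),interpolation=cv2.INTER_CUBIC) for x in(a,b)]))
```

```text
(no output)
```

View pics/c1.png

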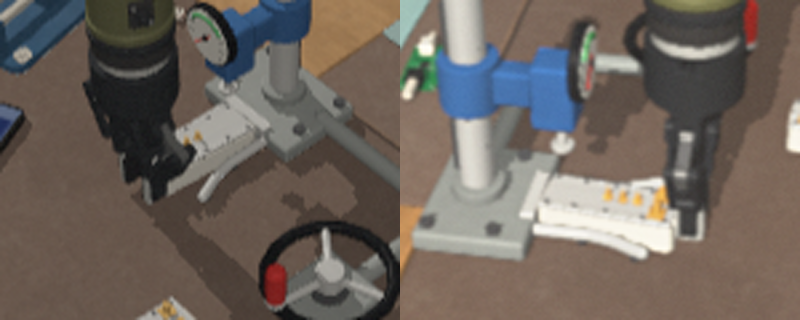

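The block is up to the stop but still skewed clockwise. I'll grip its rear end by the sides with the gripper square to the gauge, which aligns and centres it, and press it home that way.

```bash
sed -i 's/radians(-2.2)/radians(-2.0)/' h.py
python3 - <<'E'
from station import ctrl, hand, planner, status, grab_frame, order, finder
from h import *
import cv2
rpy=[np.pi,0,np.pi+YAW]
P=lambda x,z:[*loc(x,0),z]
def rep(m):
    s=status.observe();print(m,round(s['time'],2),np.round(s['force'],1),np.round(s['tcp_pos'],4),round(s['width'],3))
    return s
hand.set_gripper(.8)
ctrl.goto(P(-.095,.27),rpy);rep('above')
ctrl.movel(P(-.090,.184),max_speed=.12);s=rep('down');f0=np.array(s['force'])
hand.set_gripper(.3);rep('grip')
x=-.090
for i in range(6):
    x+=.002;ctrl.movel(P(x,.184),max_speed=.04);s=rep('push')
    if np.array(s['force'])[0]-f0[0]<-10:break
hand.set_gripper(.72);rep('rel')
ctrl.movel(P(-.095,.27),max_speed=.25)
hand.set_gripper(0)
ctrl.goto([0.54,0.02,0.42],[np.pi,0,-np.pi/2])
s=rep('look')
p=grab_frame('wrist');cv2.imwrite('pics/w3.png',p['pixels'][:,:,::-1])
np.savez('w3.npz',K=p['camera_matrix'],T=p['T_tool_cam'],pos=s['tcp_pos'],rpy=s['ee_rot'])
for o,z in [('stop_face',.011),('filter_block',0),('wheel_axis',.057),('knob_middle',.079)]:
    for d in finder.landmark_of(p,o)[:3]: print(o,np.round(d['xy']),round(d['p'],2),watz('w3.npz',d['xy'],z).round(4))
im=cv2.imread('pics/w3.png');cv2.imwrite('pics/w3c.png',cv2.resize(im[240:400,90:310],None,fx=3.6,fy=3.6,interpolation=cv2.INTER_CUBIC))
E
```

```text
above 17.62 [-0.1  0.3  0.1] [0.5422 0.1247 0.2703] 0.803
down 18.49 [0.2 0.1 0. ] [0.5475 0.1247 0.1846] 0.799
grip 18.86 [-1.9  0.5  6.1] [0.5476 0.1251 0.1856] 0.485
push 19.11 [-4.6  2.2  9.3] [0.5482 0.125  0.1856] 0.483
push 19.36 [-8.6  2.1 14.5] [0.5487 0.125  0.1856] 0.489
push 19.61 [-13.5   2.4  18.1] [0.5494 0.1249 0.1856] 0.489
rel 19.94 [ 0.5 -0.7  0.8] [0.5536 0.1244 0.1842] 0.723
look 22.62 [-0.3  0.1  0.1] [0.5399 0.0201 0.4197] 0.001
stop_face [202. 286.] 0.79 [0.6531 0.1238 0.011 ]
filter_block [447. 153.] 0.76 [ 0.4082 -0.0128  0.    ]
filter_block [254. 277.] 0.7 [0.5999 0.1188 0.    ]
wheel_axis [281.  66.] 0.68 [ 0.5622 -0.0859  0.057 ]
knob_middle [356.  77.] 0.82 [ 0.5067 -0.0766  0.079 ]
```

View pics/w3c.png

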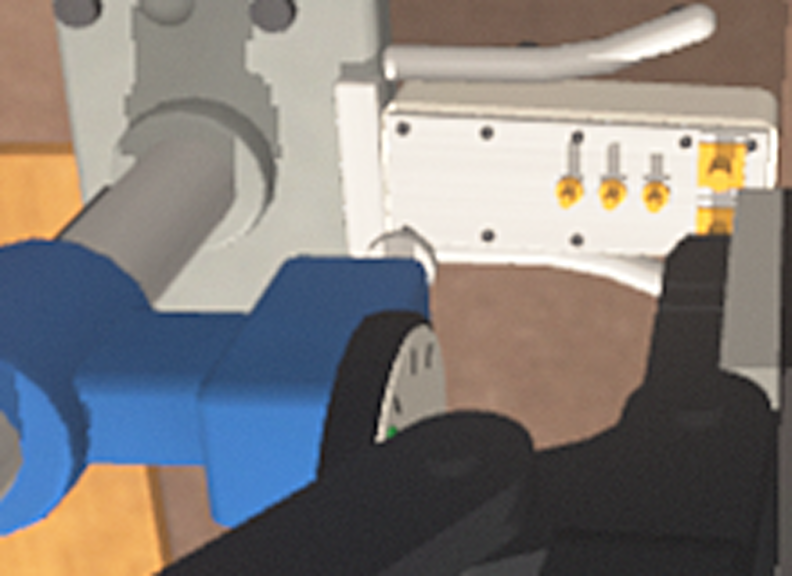

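The screw row is now at about -3°, against the gauge's -2°, and the block is flush with the stop, so it is square and home. Now I'll push the knob round.

```bash
cat >> h.py <<'E'
AX=np.array([.562,-.087])
def wp(th,z=.241,r=.055):
    v=r*np.array([-np.cos(th),np.sin(th)]);c,s=np.cos(YAW),np.sin(YAW)
    return [*(AX+[c*v[0]-s*v[1],s*v[0]+c*v[1]]),z]
E
python3 - <<'E'
from station import ctrl, hand, planner, status, grab_frame, order, finder
from h import *
ctrl.goto(wp(-.6,.30),[np.pi,0,-np.pi/2])
ctrl.movel(wp(-.6),max_speed=.15)
th=-.6;k=0
while th<7.2:
    th=min(th+.325,7.2);ctrl.movel(wp(th),max_speed=.13);k+=1
    s=status.observe();f=np.array(s['force'])
    if k%2==0 or np.linalg.norm(f)>20:print(round(th,2),round(s['time'],2),f.round(1))
    if np.linalg.norm(f)>35:break
E
```

```text
0.05 24.74 [ 0.1 -0.4  0. ]
0.7 25.31 [0.2 0.7 0.1]
1.35 25.88 [-0.8 -0.1  0.5]
2.0 26.44 [0.6 0.4 0. ]
2.65 27.01 [ 0.2 -0.4  0.6]
3.3 27.57 [ 0.6 -0.2 -0.7]
3.95 28.14 [ 0.  -0.3 -0.5]
4.6 28.71 [0.1 0.5 0.7]
5.25 29.27 [-0.5  0.1 -0.6]
5.9 29.84 [ 0.7 -0.2  0.3]
6.55 30.41 [0.  0.3 0.4]
7.2 30.98 [ 0.  -0.4  0.6]
```

No force at all, so I need to see whether the knob has moved.

Run:
```python
from station import grab_frame,finder,status
from h import *
import cv2
ps={}
for n in ['scene','side']:
    p=grab_frame(n);ps[n]=p['pixels'][:,:,::-1];cv2.imwrite(f'pics/{n}2.png',ps[n])
    for d in finder.landmark_of(p,'knob_middle')[:2]:print(n,np.round(d['xy']),round(d['p'],2),atz(n,d['xy'],.079).round(3))
print(status.observe()['tcp_pos'])
a=ps['scene'][160:320,240:440];b=ps['side'][170:330,220:420]
cv2.imwrite('pics/c2.png',np.hstack([cv2.resize(x,(400,320),interpolation=cv2.INTER_CUBIC) for x in(a,b)]))
```

```text
scene [314. 251.] 0.68 [ 0.56  -0.026  0.079]
side [331. 237.] 0.68 [ 0.551 -0.028  0.079]
side [379. 364.] 0.64 [0.433 0.347 0.079]
[ 0.53001659 -0.04252283  0.24112961]
```

View pics/c2.png

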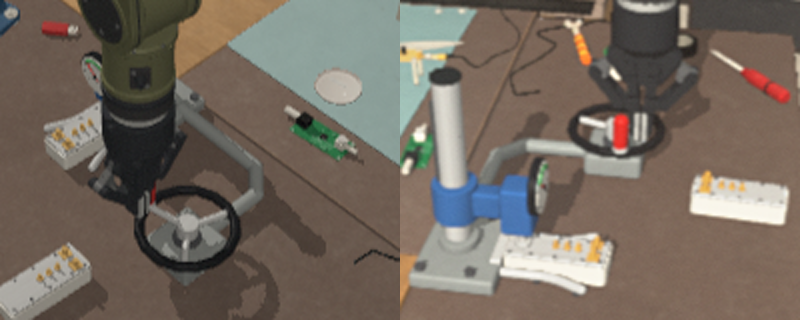

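The head has come down and the knob is at about (0.556, -0.028), which gives roughly 7.7 rad. I'll finish the turn gently, back off and read the dial.

Run:
```python
from station import ctrl, hand, planner, status, grab_frame, order, finder
from h import *
import cv2
for th in (7.35,7.5):
    ctrl.movel(wp(th),max_speed=.04);ctrl.pause(.1)
ctrl.movel(wp(7.2),max_speed=.1)
ctrl.movel(wp(7.2,.33),max_speed=.25)
ctrl.goto([.40,-.20,.30],[np.pi,0,-np.pi/2])
p=grab_frame('scene');im=p['pixels'][:,:,::-1]
d=finder.landmark_of(p,'knob_middle')[:2];print([(x['xy'],x['p'],atz('scene',x['xy'],.079).round(4)) for x in d])
d=finder.landmark_of(p,'filter_block')[:3];print([(x['xy'],x['p'],atz('scene',x['xy'],0).round(4)) for x in d])
p=grab_frame('side');im2=p['pixels'][:,:,::-1]
d=finder.landmark_of(p,'knob_middle')[:2];print([(x['xy'],x['p'],atz('side',x['xy'],.079).round(4)) for x in d])
cv2.imwrite('pics/c3.png',np.hstack([cv2.resize(im[160:280,245:345],(400,480),interpolation=cv2.INTER_CUBIC),cv2.resize(im2[220:340,220:320],(400,480),interpolation=cv2.INTER_CUBIC)]))
print(status.observe()['time'])
```

```text
[([283.1, 231.7], 0.57, array([0.5472, 0.0641, 0.079 ]))]
[([261.5, 303.3], 0.82, array([ 0.412 , -0.0097,  0.    ])), ([281.1, 229.4], 0.76, array([0.5932, 0.1273, 0.    ]))]
[([325.1, 235.3], 0.75, array([ 0.5651, -0.0326,  0.079 ]))]
34.0083
```

View pics/c3.png

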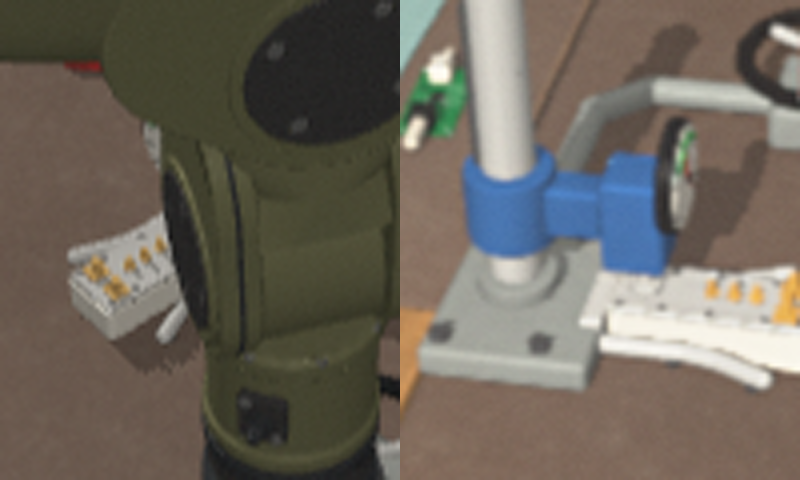

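The picture shows the foot down at the block and the head low at side-crop (630,215), but the arm hides the dial in the scene view. I've viewed my 10 pictures, so the remaining checks will be numeric.

Run:
```python
from station import ctrl, hand, planner, status, grab_frame, order, finder
from h import *
import cv2
ctrl.goto([0.52,0.0,0.42],[np.pi,0,-np.pi/2])
s=status.observe();p=grab_frame('wrist');np.savez('w4.npz',K=p['camera_matrix'],T=p['T_tool_cam'],pos=s['tcp_pos'],rpy=s['ee_rot'])
im=p['pixels'][:,:,::-1].copy();cv2.imwrite('pics/w4.png',im)
for o,z in [('filter_block',0),('knob_middle',.079),('wheel_axis',.057)]:
    for d in finder.landmark_of(p,o)[:2]: print(o,np.round(d['xy']),round(d['p'],2),watz('w4.npz',d['xy'],z).round(4))
def red(im):
    h=cv2.cvtColor(im,cv2.COLOR_BGR2HSV);return ((h[...,2]>100)&(h[...,1]>170)&((h[...,0]<8)|(h[...,0]>172))).astype(np.uint8)
n,l,st,c=cv2.connectedComponentsWithStats(red(im))
for i in range(1,n):
    if st[i,4]>40:
        k=watz('w4.npz',c[i],.09)[:2];v=k-AX;print('knob',st[i,4],c[i].round(1),k.round(4),'theta',(np.arctan2(v[1],-v[0])+YAW).round(3),np.linalg.norm(v).round(4))
# block yaw: dark screw dots / bright top face lower edge
h=cv2.cvtColor(im,cv2.COLOR_BGR2HSV);g=im.astype(int).min(2)
e=[]
for u in range(186,262,2):
    col=g[270:310,u];r=np.where((col[1:]>=200)&(col[:-1]<200))[0]
    if len(r):e.append(watz('w4.npz',(u,271+r[0]),.026)[:2])
e=np.array(e);a=np.polyfit(e[:,0],e[:,1],1);r=e[:,1]-np.polyval(a,e[:,0]);k=abs(r)<.002;a=np.polyfit(e[k,0],e[k,1],1);print('block edge yaw deg',np.degrees(np.arctan(a[0])).round(2),k.sum(),'y@home',np.polyval(a,.6).round(4))
ctrl.goto([.125,.51,.405],[np.pi,0,2.9])
p=grab_frame('scene');im=p['pixels'][:,:,::-1].copy();cv2.imwrite('pics/s4.png',im)
m=finder.regions_of(p,'gauge_foot');print([(x['xy'],x['p'],int(x['pixels'].sum())) for x in m][:3])
for d in finder.landmark_of(p,'knob_middle')[:2]:print('knob',d['xy'],d['p'],atz('scene',d['xy'],.079).round(4))
h=cv2.cvtColor(im,cv2.COLOR_BGR2HSV)
R=red(im);G=((h[...,0]>45)&(h[...,0]<85)&(h[...,1]>90)&(h[...,2]>60))
for nm,M in(('red',R),('green',G)):
    q=np.argwhere(M[160:225,265:315])[:,::-1]+[265,160];print(nm,len(q),q.tolist()[:40])
print(status.observe()['time'])
```

```text
filter_block [424. 174.] 0.72 [ 0.408  -0.0129  0.    ]
filter_block [237. 297.] 0.62 [0.5988 0.1206 0.    ]
knob_middle [247. 167.] 0.91 [ 0.568  -0.0324  0.079 ]
knob_middle [236. 293.] 0.63 [0.5831 0.0764 0.079 ]
wheel_axis [255.  93.] 0.81 [ 0.5625 -0.0871  0.057 ]
knob 566 [247.  167.8] [ 0.5664 -0.0335] theta 1.617 0.0537
block edge yaw deg 17.15 4 y@home 0.0959
[]
knob [317.9, 249.3] 0.7 [ 0.569  -0.0297  0.079 ]
red 41 [[265, 172], [266, 172], [267, 172], [268, 172], [269, 172], [270, 172], [271, 172], [272, 172], [265, 173], [266, 173], [267, 173], [268, 173], [269, 173], [270, 173], [271, 173], [272, 173], [265, 174], [266, 174], [267, 174], [268, 174], [269, 174], [270, 174], [271, 174], [272, 174], [265, 175], [266, 175], [267, 175], [268, 175], [269, 175], [270, 175], [271, 175], [272, 175], [265, 176], [266, 176], [267, 176], [268, 176], [269, 176], [270, 176], [271, 176], [272, 176]]
green 7 [[286, 191], [287, 192], [288, 193], [289, 194], [290, 195], [291, 197], [292, 198]]
38.0333
```

The knob is at about 7.90 rad, so the foot should be pressed in about 6.7 mm. I'll cross-check the needle and the block's yaw offline from the saved frames.

Run:
```python
from h import *
import cv2
im=cv2.imread('pics/s4.png').astype(int)
rg=im[...,2]-im[...,1];gr=im[...,1]-np.maximum(im[...,2],im[...,0])
for v in range(186,216):
    print(v,' '.join('R' if rg[v,u]>60 else 'G' if gr[v,u]>15 else ('w' if im[v,u].min()>110 else 'k' if im[v,u].max()<45 else 'b' if im[v,u,0]>im[v,u,2]+40 else '.') for u in range(272,306)))
# dial: predicted pixel of face points for z of dial centre
for z in (.06,.07,.08,.09,.1): print(z,proj('scene',[*loc(-.024,0),z]).round(1),proj('scene',[*loc(-.024,0),z+.025]).round(1))
for f in('w2','w3','w4'):
    g=cv2.imread(f'pics/{f}.png').astype(np.uint8)
    m=(g.min(2)>205).astype(np.uint8);m[:225]=0;m[350:]=0;m[:,:175]=0;m[:,320:]=0
    n,l,st,c=cv2.connectedComponentsWithStats(m);i=1+st[1:,4].argmax()
    e=[]
    for u in range(st[i,0]+5,st[i,0]+72):
        r=np.where(l[:,u]==i)[0]
        if len(r):e.append(watz(f+'.npz',(u,r[0]),.026)[:2])
    e=np.array(e);k=np.ones(len(e),bool)
    for _ in range(5):
        a=np.polyfit(e[k,0],e[k,1],1);r=abs(e[:,1]-np.polyval(a,e[:,0]));k=r<max(.0008,1.5*np.median(r))
    print(f,st[i],np.degrees(np.arctan(a[0])).round(2),k.sum())
```

```text
186 . . . . . . . . . . . . . . . . . . . . . . . . . . . . . . . . . .
187 . . . . . . . . . . . . k k k k k k . . . . . . . . . . . . . . . .
188 . . . . . . . . . . . . . . k k k k k . . . . b b b . . . . . . b b
189 . . . . . . . . . . . . . . . . k k k k . . b b b b b . . . . b b b
190 . . . . . . . . . . . G G G w . . k k k k . b b b b b b . . b b b b
191 . . . . . . . . . . . G G . G G . . k k k k b b b b b b b b b b b b
192 . . . . . . . . . w . . . R . G G . . k k k k b b b b b b b b b b b
193 . . . . . . . . . w w w w . . . G G . . k k k . b b b b b b b b b b
194 . . . . . . . . . . . w w . R . . G G . k k k k . b b b b b b b b b
195 . . . . . . . . . . . . w w R . w . G w . k k k k b b b b b b b b b
196 . . . . . . . . . . . . w w . . w w G G . . k k k . b b b b b b b b
197 . . . . . . . . . . . w w w . . w w w G G . k k k k b b b b b b b b
198 . . . . . . . . . . . w w w . R . w w . G w . k k k . b b b b b b b
199 . . . . . . . . . . . . . w . k . w w w G . . k k k . b b b b b b b
200 . . . . . . . . . . . . . w w . R w w w w . . k k k k b b b b b b b
201 . . . . . . . . 
[... 638 characters left out ...]
. . . . . . . . . . . . . . . . b b b b b b b b b b b b . w w
211 . . . . . . . . . . . . . . . . w w w . b b b b b b b b b . w w w w
212 . . . . . . . . . . . . . . . w w w w w . b b b b b b b . w w w w w
213 . . . . . . . . . . . . . w w w w w w w w . . b b b . . w w w w w w
214 . . . . . . . . . . . w w w w w w w w w w w w . b . w w w w w w w w
215 . . . . . . . . . . w w w w w w w w w w w w w . . . w . w w w w w w
0.06 [287.6 210. ] [287.3 202.9]
0.07 [287.5 207.2] [287.2 199.9]
0.08 [287.4 204.3] [287. 197.]
0.09 [287.2 201.4] [286.9 194. ]
0.1 [287.1 198.5] [286.8 191. ]
w2 [ 175  282   94   60 2834] -6.69 63
w3 [ 183  264  106   58 3368] -3.21 58
w4 [ 200  293   69   50 1936] -3.02 58
```

The needle runs from (287,199) to (285,192), inside the green arc (283–292). The block is at -3.0°, against the gauge's roughly -2°. All conditions hold, so I'm handing in.

```bash
python3 -c "
from station import order
print(order.hand_in())"
```

```text
the job is handed in; nothing more can be done
None
```

The job is handed in, at about 38 s on the robot's clock. By my last measurements the block is home and about 1° off square, the handwheel is at about 7.9 rad, the needle is in the green sector, and the phone and jar were not approached; the hand-in returned no verdict.

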